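# Pin the tube rest into its fork

## Robot

A 7-joint arm with a two-finger parallel gripper is mounted at the origin on the work surface. World frame = base frame: x ahead of the robot, y to its left, z up, the work surface at z = 0. Lengths are in mm, angles in rad, forces in N, time in s.
With the tool pointing down it reaches from about 400 to 875 mm from the base axis. Payload 4.4 kg.
Tool frame: the origin (TCP) lies at the very end of the fingers, on their centre line; the grasp point (between the pads) lies 19 mm behind it; z points along the fingers, y is the line along which they close (so a half turn about z gives the same grasp; the last joint's range is limited). The gripper opens to 85 mm and grips with 20 to 120 N. Pads are 22 mm wide; open, the fingers measure 114 mm over their backs; the gripper's body (76 mm by 85 mm) begins 54 mm behind the grasp point. The pads swing forward as they close: fully open they stand 13 mm farther back than shut.
Start: joints at [-1.215, 0.628, 0.038, 1.517, -0.027, 0.996, -0.02], TCP at [266.091, 593.054, 231.313] pointing down, gripper open.
Joint ranges: [-3.06, 3.06], [-0.37, 2.12], [-1.25, 1.32], [0.18, 2.47], [-1.1, 4.24], [0.23, 1.98], [-2.94, 2.94]. Speed limits (rad/s): [2.57, 2.57, 3.14, 3.14, 3.14, 3.14, 3.14].

## Interface

Orientations are given as [roll, pitch, yaw] about the fixed x, y, z axes, in that order (R = Rz(yaw) Ry(pitch) Rx(roll)).
In Python, from cell import read_state, get_image, camera_info, finish_job gives the robot as it stands.
- The arm moves only by the tool play_rows, never from a script. Its argument "deltas" is one flat list of numbers, 7 for each row, row after row: the shift along the tool's x, y, z in mm, then the turn, a rotation vector about the tool's x, y, z in rad, then the opening, from 0 (shut) to 1 (fully open). In form: [dx, dy, dz, ax, ay, az, grip, dx, dy, dz, ax, ay, az, grip, ...]. A call has 1 to 10 rows; each row is the pose to reach, as a shift and turn from the pose commanded when the call began, along the tool's axes at that moment; what a row does not reach only later rows make up. A row lasts 1/8 s, in which the tool goes at most 62.5 mm and 10.7 degrees, less where a joint would pass 70% of its speed; a pose out of reach is approached as far as the arm can. A call with a gripper value outside its range is refused whole. The fingers move at their own pace and stop on an object; the grip force is fixed at half the most. Time passes only in rows, so rows that repeat a pose let the fingers close. It gives the time, the measured TCP pose, the force, the opening and the grip force at its end, in the units of the state.
- read_state(): the state, without advancing time (a new reading comes with each control period).
- get_image(name): name is "scene" or "top" or "wrist"; returns the picture (384x512x3 uint8, red, green, blue); there is no depth.
- camera_info(name): a dict with "fx", "fy", "cx", "cy" (pixels), "T" (4x4, takes a point from camera to world coordinates). Camera axes: x right, y down, z forward; pixel columns grow to the right and rows downward; lengths in mm; the calibration is good to about 2 mm. A picture is of the moment at which its call begins: read the wrist's pose just before it. camera_info takes no time and is no camera call; for the wrist camera it gives the pose at the moment of the call.
- finish_job(): hands the job in; it is judged then, once.
The state is a dict: "clock": time; "qpos": joint angles; "qd": joint speeds; "tau": joint torques, N m; "eef_pos": TCP position; "tool_rot": TCP orientation; "force": force on the tool from outside, world axes, zero at the start; "torque": the same for the moment, N m; "width": finger opening in mm; "gripper_force": force on a finger pad.
Only numpy, scipy, OpenCV 4.12 (cv2) and the standard library are available. Lean on these libraries where they do the work, as an engineer would, in place of code of your own. Each camera call takes 0.05 s, during which the arm holds its last target. There are 200 camera calls.

## Task

On the glassworker's bench, first push the sliding tube rest (by its red end plate) home into the blue fork, then take the blue-headed pin out of the wooden block and thread it from above through the fork's upper ear, the rest's eye and the lower ear until its collar sits flush on the upper ear, and let go. Where exactly the fork is clamped along its foot is not measured, so find the hole by feel or by sight and work gently: never load the tube rest or fork with more than 40 N. Leave the yellow-headed pin and the other things on the bench as they are.

Things in the scene. Friction and masses are not known exactly. Their poses are not given: they have to be found in the camera images.
- foot: fixed dark steel foot plate on the bench, x -50..80, y -70..120, z 0..12 mm in its frame; origin at bench level, z up. A blue fork is clamped on it in a slot along the foot's x. The fork and all on it stand 0 to 24 mm from the slot's near end, along the foot's +x: this shift is in NO reading and does not slip under 40 N. Add it to the two points given for the near end
- hole_near (a point): upper ear's hole mouth if the fork were at the slot's near end; fixed to the foot (x 0, y 0, z 94 mm; foot's axes). The true hole is 0 to 24 mm from it along foot +x. Ears: 44 x 44 mm plates, z 82..94 and 34..46 mm, vertical 11.5 mm holes in line, chamfered 1 mm. Column 22..38 mm beyond the hole, up to z 94. Fork base top z 24. Rest arm between the ears: z 58..70 mm, 11.5 mm eye
- plate_near (a point): point fixed to the foot (x 0, y 188, z 95 mm; foot's axes) at the middle of the red push plate's outer face if the fork were at the near end and joint rest = 0 (true middle 0 to 24 mm on, along foot +x); the face is at y = 188 mm minus the joint. Plate: 50 mm wide along x, 10 thick along y, z 58..108 mm; push it towards foot -y to drive the arm in. A steel V stands on the arm 35 mm inwards of the plate's middle, up to z 102 mm
- rest (a joint): slide of the rest arm in m; 0 is fully drawn out, it grows as the arm is pushed into the fork (foot's -y); at 0.048 its eye is in line with the ear holes; rubber-buffered stop at 0.0495, from where the pin's nose draws it back into line. Friction about 3 N; stays where it is left
- pin_grip (a point): centre of the pin's blue square head, 14 x 14 x 40 mm (z up along the pin; x, y square to the flats). Below it a 24 mm collar, 4 mm thick, underside 24 mm below this point, then a steel shaft, diameter 10, length 66 mm; tip 90 mm below this point, its last 2 mm tapering to 8.4 mm. Stands with its collar on the block; about 110 g. Seated in the fork this point is 118 mm above the bench
- spare_grip (a point): centre of the yellow square head of a second, shorter pin (shaft 36 mm), same head and collar; stands in the block's other hole; not to be used
- block: fixed light wooden block 60 x 120 x 75 mm (x, y, z), origin under its centre; two vertical holes 70 mm deep in its top, 32 mm either side of the centre along y, in either of which the blue pin may stand
- goblet_a: clear glass goblet, 52 mm wide, 90 mm tall; origin under its foot; a bystander, to be left alone
- goblet_b: second clear glass goblet of the same size; origin under its foot; a bystander, to be left alone
- amber_jar: amber glass jar with a dark cap, 64 mm wide, 75 mm tall; origin under its centre; a bystander, to be left alone
- wood_stand: turned wooden stand, 64 mm wide, 60 mm tall; origin under its centre; a bystander, to be left alone
- paddle: black graphite paddle with a wooden handle lying flat, 190 mm long, 16 mm high; origin between blade and handle, x to the blade; a bystander, to be left alone
- bead_cup: white ceramic cup, 60 mm wide, 50 mm tall; origin under its centre; a bystander, to be left alone
- pin: the blue-headed pin as a body; origin at the tip of its shaft, z along the pin towards the head

How it is judged:
By the outcome, as a careful person would: the job done as asked, in the order asked, and still so for the second after the job is handed in, with the robot touching nothing.
It also fails if it takes over 70 s, if anything falls off the work surface, if the arm or the gripper's body presses on something with over 40 N, if the wrist force passes 120 N, or if a joint passes its speed limit or range.

## Working session

There is one attempt and no reset: what is moved stays moved. The work goes in short steps, Python scripts to look and compute and a tool call to move; the robot and the scene stay as the last step left them, time stands still between calls to the robot, and variables do not carry over. Pictures are saved under pics/ and viewed, at most 10 in all, crops included, and the job is handed in when it is done.

Besides the shell and the picture viewer there is one more tool, called after ">>>" as name(argument=value, ...) on one line, values as JSON. play_rows: Moves the arm, as the interface text tells. Its arguments: {"type":"object","properties":{"deltas":{"type":"array"}},"required":["deltas"]}

```bash
mkdir -p pics; ls; python3 - <<'E'
from cell import *
import cv2,numpy as np
s=read_state();print({k:np.round(v,3).tolist() for k,v in s.items()})
for n in("scene","top"):
    im=get_image(n);cv2.imwrite(f"pics/{n}0.png",im[:,:,::-1]);c=camera_info(n);print(n,c["fx"],c["fy"],c["cx"],c["cy"],np.round(c["T"],3).tolist())
a=cv2.imread("pics/scene0.png");b=cv2.imread("pics/top0.png")
E
```

```text
pics
{'clock': 0.0, 'qpos': [-1.215, 0.629, 0.038, 1.518, -0.027, 0.996, -0.02], 'qd': [-0.001, 0.0, -0.003, -0.001, -0.0, -0.0, 0.0], 'tau': [-0.0, -56.341, 1.226, -19.345, 0.011, 0.011, -0.0], 'eef_pos': [265.812, 592.474, 230.391], 'tool_rot': [-3.14, 0.0, 2.72], 'force': [-0.235, -0.32, -0.348], 'torque': [0.018, -0.06, -0.029], 'gripper_force': 0.0, 'width': 85.327}
scene 410.25354293918565 410.25354293918565 256.49717201349927 189.86955934819798 [[-0.862, 0.414, -0.291, 926.684], [0.506, 0.692, -0.514, 523.559], [-0.012, -0.591, -0.807, 965.865], [0.0, 0.0, 0.0, 1.0]]
top 380.76383069990527 380.76383069990527 250.54933406649957 189.29206666113484 [[0.01, -0.996, 0.084, 536.006], [-1.0, -0.009, 0.013, -11.612], [-0.012, -0.084, -0.996, 1041.47], [0.0, 0.0, 0.0, 1.0]]
```

View pics/top0.png

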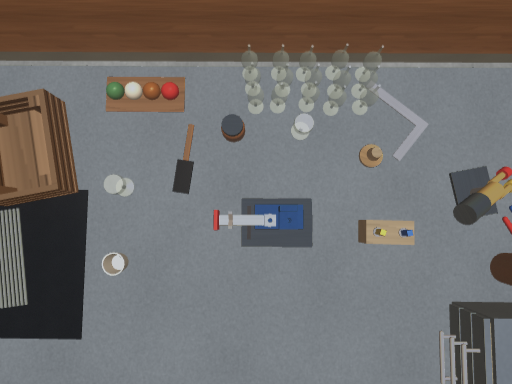

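View pics/scene0.png

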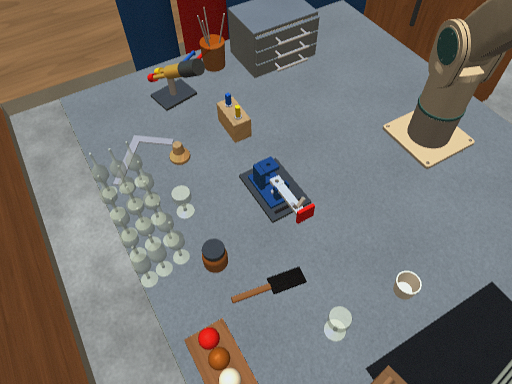

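The top view shows the foot at about (241–312, 198–247), red plate at (216,219), blue fork (254–304, 217), and block (390,232) with the yellow pin at 381 and the blue pin at 406. The scene view agrees with this. I'll zoom in and measure.

```bash
cat > h.py <<'E'
import numpy as np,cv2
from cell import *
from scipy.spatial.transform import Rotation as R
def ray(c,uv):
    T=np.array(c["T"]);d=T[:3,:3]@np.array([(uv[0]-c["cx"])/c["fx"],(uv[1]-c["cy"])/c["fy"],1]);return T[:3,3],d
def onz(c,uv,z):
    o,d=ray(c,uv);return o+d*(z-o[2])/d[2]
def proj(c,p):
    T=np.array(c["T"]);q=T[:3,:3].T@(np.array(p)-T[:3,3]);return np.array([c["cx"]+c["fx"]*q[0]/q[2],c["cy"]+c["fy"]*q[1]/q[2]])
def blobs(im,lo,hi,amin=8):
    h=cv2.cvtColor(im,cv2.COLOR_RGB2HSV);m=cv2.inRange(h,np.array(lo),np.array(hi))
    n,l,s,c=cv2.connectedComponentsWithStats(m);return [(np.round(c[i],1).tolist(),s[i].tolist()) for i in range(1,n) if s[i][4]>=amin],m
E
python3 - <<'E'
from h import *
b=cv2.imread("pics/top0.png")
a=cv2.resize(b[185:265,205:325],None,fx=5,fy=5,interpolation=cv2.INTER_CUBIC)
d=cv2.resize(b[205:255,350:430],None,fx=5,fy=5,interpolation=cv2.INTER_CUBIC)
cv=np.zeros((600,600,3),np.uint8);cv[:400]=a;cv[400:,:400]=d[25:225];cv2.imwrite("pics/z1.png",cv)
im=b[:,:,::-1].copy();c=camera_info("top")
for n,lo,hi in(("red",(0,150,80),(8,255,255)),("red2",(172,150,80),(180,255,255)),("yel",(22,150,90),(34,255,255)),("blue",(105,120,30),(125,255,255))):
    print(n,blobs(im,lo,hi)[0])
# dark foot
sub=im[190:255,235:320].max(2);m=(sub<62).astype(np.uint8)
hsv=cv2.cvtColor(im[190:255,235:320].copy(),cv2.COLOR_RGB2HSV);m|=cv2.inRange(hsv,np.array((105,120,20)),np.array((125,255,255)))//255
cs=max(cv2.findContours(m,0,2)[0],key=cv2.contourArea);r=cv2.minAreaRect(cs);bp=cv2.boxPoints(r)+[235,190]
print(r,[np.round(onz(c,p,12),1).tolist() for p in bp])
E
```

```text
red [([169.5, 90.3], [161, 82, 18, 17, 245]), ([505.4, 171.4], [496, 167, 16, 12, 91]), ([215.9, 219.4], [214, 210, 5, 20, 97]), ([507.5, 223.2], [503, 217, 9, 16, 68])]
red2 []
yel []
blue [([282.6, 215.6], [255, 205, 48, 24, 873]), ([510.6, 207.8], [510, 206, 2, 5, 9]), ([269.7, 219.9], [268, 219, 4, 3, 9]), ([408.8, 232.1], [404, 230, 9, 6, 32])]
((43.49999237060547, 26.499998092651367), (46.99999237060547, 22.999996185302734), -0.0) [[518.6, -11.7, 12.0], [580.4, -11.1, 12.0], [581.6, -138.0, 12.0], [519.9, -137.9, 12.0]]
```

View pics/z1.png

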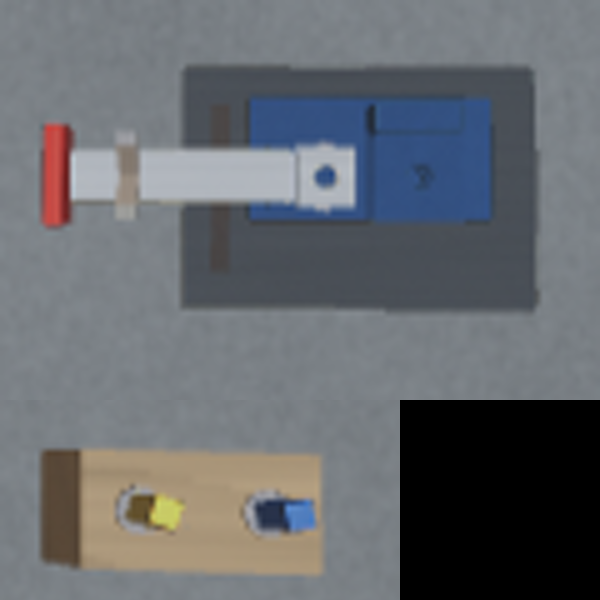

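The zoom shows the foot corners at zoom (182,66), (534,68), (536,308), (181,308), the upper ear hole at (424,177), and the red plate centre at (57,175). The blue pin stands at the block's right (-y) hole, with its head at (300,515), and the yellow pin is on the left.

```bash
python3 - <<'E'
from h import *
c=camera_info("top")
px=lambda u,v,x0=205,y0=185:(x0+(u+.5)/5-.5,y0+(v+.5)/5-.5)
F=np.array([onz(c,px(*p),12)[:2] for p in((182,66),(534,68),(536,308),(181,308))]);print(F.round(1))
M=np.array([[80,120],[80,-70],[-50,-70],[-50,120]],float)
mc,fc=M.mean(0),F.mean(0);H=(M-mc).T@(F-fc);yaw=np.arctan2(H[0,1]-H[1,0],H[0,0]+H[1,1]);r=np.array([[np.cos(yaw),-np.sin(yaw)],[np.sin(yaw),np.cos(yaw)]])
o=fc-r@mc;print("foot",o.round(1),"yaw",yaw.round(4),"res",(M@r.T+o-F).round(1).tolist())
hole=onz(c,px(424,177),94)[:2];print("hole",hole.round(1),"in foot",(r.T@(hole-o)).round(1))
pl=onz(c,(215.4,219.4),108)[:2];print("plate",pl.round(1),(r.T@(pl-o)).round(1))
eye=onz(c,px(325,177),70)[:2];print("eye foot",(r.T@(eye-o)).round(1))
q=lambda u,v:px(u,v-400+25,350,205)
for n,p in(("blue",(301,514)),("yel",(168,512))):print(n,onz(c,q(*p),75+24+20)[:2].round(1))
B=np.array([onz(c,q(*p),75)[:2] for p in((80,451),(322,455),(322,574),(80,568))]);print("block",B.round(1).tolist(),B.mean(0).round(1))
for n,p in(("bluecoll",(263,512)),("yelcoll",(134,508))):print(n,onz(c,q(*p),79)[:2].round(1))
# tool frame
s=read_state();print(R.from_euler('xyz',s["tool_rot"]).as_matrix().round(3).tolist())
w=camera_info("wrist");T=np.eye(4);T[:3,:3]=R.from_euler('xyz',s["tool_rot"]).as_matrix();T[:3,3]=s["eef_pos"];print((np.linalg.inv(T)@np.array(w["T"])).round(3).tolist(),w["fx"],w["cx"],w["cy"])
E
```

```text
[[ 599.6   27. ]
 [ 600.3 -163.4]
 [ 471.7 -164. ]
 [ 469.7   26. ]]
foot [520.5 -93.7] yaw 0.0069 res [[0.0, -0.2], [0.7, 0.2], [-0.7, -0.1], [-0.0, -0.0]]
hole [540.6 -96.7] in foot [20.1 -3.1]
plate [540.2  85.4] [ 20.9 179. ]
eye foot [20. 45.]
blue [ 513.7 -382.7]
yel [ 514.  -319.2]
block [[543.0, -290.3], [542.2, -411.7], [482.8, -410.1], [484.5, -289.4]] [ 513.2 -350.4]
bluecoll [ 513.5 -379.9]
yelcoll [ 514.8 -315.7]
[[-0.912, 0.409, -0.001], [0.409, 0.912, -0.002], [0.0, -0.002, -1.0]]
[[0.001, -0.962, -0.272, 68.918], [1.0, 0.001, -0.001, 0.264], [0.001, -0.272, 0.962, -142.191], [0.0, 0.0, 0.0, 1.0]] 311.0843224425233 257.3699872052672 192.38043941984904
```

>>> play_rows(deltas=[-48,-32.4,0,0,0,0.1277,0,-96,-64.8,0,0,0,0.2554,0,-144,-97.2,0,0,0,0.383,0,-192,-129.6,0,0,0,0.511,0,-240,-162,0,0,0,0.638,0,-288,-194.4,0,0,0,0.766,0,-336,-226.9,0,0,0,0.894,0,-384,-259.3,0,0,0,1.021,0,-432.2,-291.7,0,0,0,1.149,0,-432.2,-291.7,0,0,0,1.149,0])

```text
clock: 1.35
eef_pos: [543.2, 143.9, 231.3]
tool_rot: [3.14, 0.004, 1.561]
force: [0.4, -0.5, -0.6]
width: -0.3
gripper_force: 0.0
```

```bash
python3 - <<'E'
from h import *
s=read_state();print({k:np.round(s[k],3).tolist() for k in("clock","qpos","eef_pos","tool_rot","force","width")})
im=get_image("wrist");cv2.imwrite("pics/w1.png",im[:,:,::-1])
E
```

```text
{'clock': 1.35, 'qpos': [-0.555, 0.525, 0.372, 1.775, -0.232, 0.884, -0.091], 'eef_pos': [543.243, 143.864, 231.325], 'tool_rot': [3.14, 0.004, 1.561], 'force': [0.373, -0.461, -0.593], 'width': -0.284}
```

View pics/w1.png

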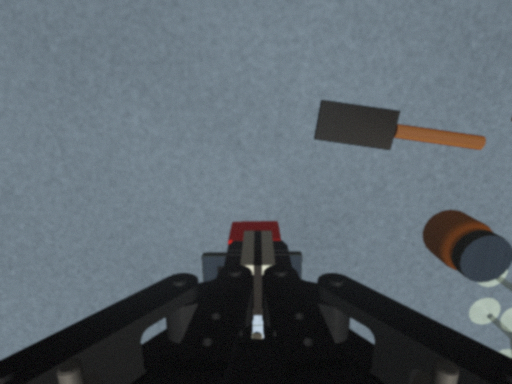

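The wrist view shows the red plate at (255,232), centred under the fingers at column 257. The jar and paddle are well away. Descending behind the plate.

>>> play_rows(deltas=[0,0,50,0,0,0,0,0,0,100,0,0,0,0,0,0,146,0,0,0,0,0,0,146,0,0,0,0,0,0,146,0,0,0,0])

```text
clock: 2.02
eef_pos: [541.6, 151.0, 86.5]
tool_rot: [3.14, -0.001, 1.572]
force: [-0.2, 0.6, 0.6]
width: 0.1
gripper_force: 0.0
```

>>> play_rows(deltas=[-20,0,0,0,0,0,0,-38,0,0,0,0,0,0,-45,0,0,0,0,0,0,-52,0,0,0,0,0,0,-59,0,0,0,0,0,0,-66,0,0,0,0,0,0,-73,0,0,0,0,0,0,-80,0,0,0,0,0,0,-84,0,0,0,0,0,0,-84,0,0,0,0,0,0])

```text
clock: 3.28
eef_pos: [540.4, 64.7, 85.0]
tool_rot: [-3.14, 0.001, 1.57]
force: [0.5, 0.2, 0.7]
width: -0.2
gripper_force: 0.1
```

```bash
python3 - <<'E'
from h import *
im=get_image("top");c=camera_info("top");cv2.imwrite("pics/t2.png",im[:,:,::-1])
for b in blobs(im,(0,150,80),(8,255,255))[0]:
    if 180<b[0][1]<240 and b[0][0]<300: print(b)
E
```

>>> play_rows(deltas=[-1.5,0,0,0,0,0,0,-3,0,0,0,0,0,0,-4.5,0,0,0,0,0,0,-6,0,0,0,0,0,0])

```text
clock: 3.82
eef_pos: [539.9, 60.2, 84.9]
tool_rot: [-3.14, -0.0, 1.571]
force: [-1.9, 3.0, -2.1]
width: -0.0
gripper_force: 1.6
```

>>> play_rows(deltas=[-1,0,0,0,0,0,0,-2,0,0,0,0,0,0,-3,0,0,0,0,0,0])

```text
clock: 4.2
eef_pos: [540.9, 56.9, 85.3]
tool_rot: [-3.141, -0.0, 1.571]
force: [-1.5, 3.0, -1.7]
width: 0.1
gripper_force: 1.5
```

>>> play_rows(deltas=[-0.7,0,0,0,0,0,0,-1.4,0,0,0,0,0,0,-2,0,0,0,0,0,0])

```text
clock: 4.58
eef_pos: [540.9, 55.5, 85.3]
tool_rot: [-3.141, -0.001, 1.571]
force: [-1.8, 6.0, -1.3]
width: -0.2
gripper_force: 2.5
```

>>> play_rows(deltas=[-0.5,0,0,0,0,0,0,-1,0,0,0,0,0,0])

```text
clock: 4.82
eef_pos: [540.9, 55.4, 85.3]
tool_rot: [-3.141, -0.002, 1.572]
force: [-2.3, 7.9, -1.3]
width: 0.0
gripper_force: 3.4
```

>>> play_rows(deltas=[35,0,0,0,0,0,0,40,0,-60,0,0,0,0,0,0,-114,0,0,0,0,-55,0,-114,0,0,0,0,-110,0,-114,0,0,0,0.5,-165,0,-114,0,0,0,1,-220,0,-90,0,0,0,1,-240,0,-64,0,0,0,1,-240,0,-64,0,0,0,1,-240,0,-64,0,0,0,1])

```text
clock: 6.08
eef_pos: [541.8, -185.7, 150.1]
tool_rot: [3.14, 0.0, 1.571]
force: [-0.4, 0.7, -0.3]
width: 85.5
gripper_force: 0.0
```

```bash
python3 - <<'E'
from h import *
s=read_state();im=get_image("wrist");c=camera_info("wrist");cv2.imwrite("pics/w2.png",im[:,:,::-1])
print({k:np.round(s[k],3).tolist() for k in("clock","qpos","eef_pos","tool_rot","force","width")})
np.savez("w2.npz",**c);p=proj(c,(541,-94,94));print(p)
t=get_image("top");cv2.imwrite("pics/t3.png",t[:,:,::-1])
for b in blobs(t,(0,150,80),(8,255,255))[0]:
    if 180<b[0][1]<240 and b[0][0]<300: print(b)
E
```

```text
{'clock': 6.075, 'qpos': [0.094, 0.638, 0.292, 1.825, -0.265, 0.715, 0.534], 'eef_pos': [541.782, -185.723, 150.076], 'tool_rot': [3.14, 0.0, 1.571], 'force': [-0.375, 0.673, -0.251], 'width': 85.494}
[255.65506865  65.78909436]
([234.5, 219.4], [233, 210, 4, 20, 79])
```

View pics/w2.png

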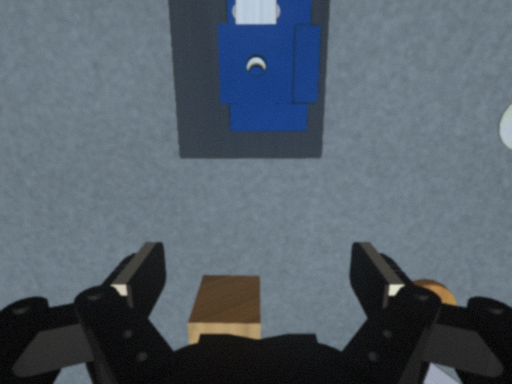

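The wrist view shows the ear hole at about (256,65) with the white rest arm crescent visible beneath. It matches my prediction within 1 px, and the rest is home (the red plate moved 18.6 px, about 49 mm). Next I'll refine the hole and look at the pin from the same relative viewpoint.

```bash
python3 - <<'E'
from h import *
im=cv2.imread("pics/w2.png")[:,:,::-1].copy();c=dict(np.load("w2.npz"))
g=im[52:80,242:272].astype(int)
print(g[...,2]); 
ref=np.median(g.reshape(-1,3),0);m=(abs(g-ref).sum(2)>40).astype(np.uint8)
print(ref);n,l,s,cc=cv2.connectedComponentsWithStats(m);print(s,cc+[242,52])
for uv in((256.3,65.0),):print(onz(c,uv,94))
E
```

```text
[[133 132 134 133 131 130 132 132 130 127 125 127 125 125 126 118 127 127
  127 129 128 128 131 129 129 130 130 133 134 129]
 [129 129 133 131 132 134 136 126 130 126 123 118 112 113 108 112 119 118
  123 123 128 128 132 128 131 135 132 129 134 132]
 [128 133 130 132 131 131 130 126 120 114 106 106  98  99  96 102  98 105
  108 118 122 129 133 131 130 133 132 130 132 131]
 [128 133 128 130 132 128 122 122 113 103  96  83  80  79  78  83  79  89
   95 102 107 120 127 126 129 130 127 134 135 131]
 [130 132 133 132 129 127 119 111 100  93  82  82  84  88  90  86  79  80
   80  85  95 108 118 127 127 129 133 131 134 130]
 [131 133 132 128 129 114 106  93  83  93 110 129 136 142 146 145 130 115
   92  78  81  98 112 126 127 130 133 131 128 134]
 [133 129 132 130 124 116  97  87  99 125 157 179 190 194 195 197 189 172
  143 107  81  80  97 115 123 134 129 128 135 130]
 [136 131 128 126 119 104  93 112 141 175 195 205 209 212 212 213 212 206
  189 155 108  81  90 106 119 130 133 133 131 133]
 [131 135 130 127 111  97 106 144 181 202 205 206 209 207 209 210 212 214
  211 190 153 113  93  99 
[... 1864 characters left out ...]
19 127 126 127 129 130 131 130 126]
 [131 130 130 132 131 129 129 130 124 119 117 114 112 114 113 113 113 117
  116 121 124 129 126 130 130 130 129 129 128 130]
 [131 132 130 131 130 127 134 127 131 129 122 123 124 121 119 119 124 126
  123 126 130 127 129 127 129 129 130 130 132 128]
 [130 132 134 131 128 133 129 130 127 128 124 129 127 127 125 127 126 127
  127 127 127 128 131 129 128 128 129 130 131 130]
 [136 131 131 132 130 128 129 125 127 130 134 129 127 124 130 130 126 129
  129 126 125 129 127 128 129 126 132 130 134 131]]
[ 29.  64. 128.]
[[  0   0  30  28 596]
 [  4   2  21  17 244]] [[256.76174497  66.85738255]
 [255.86065574  62.18442623]]
[541.38292103 -93.56216126  94.        ]
```

>>> play_rows(deltas=[-55,5,-15,0,0,0,1,-110,10,-30,0,0,0,1,-165,16,-30,0,0,0,1,-220,22,-30,0,0,0,1,-270,27,-30,0,0,0,1,-286,28,-25,0,0,0,1,-286,28,-25,0,0,0,1,-286,28,-25,0,0,0,1])

```text
clock: 7.18
eef_pos: [570.2, -469.1, 174.5]
tool_rot: [3.141, -0.002, 1.574]
force: [-0.5, 0.9, -0.1]
width: 85.9
gripper_force: 0.0
```

```bash
python3 - <<'E'
from h import *
s=read_state();im=get_image("wrist");c=camera_info("wrist");cv2.imwrite("pics/w3.png",im[:,:,::-1])
print({k:np.round(s[k],3).tolist() for k in("clock","qpos","eef_pos","tool_rot","force","width")})
np.savez("w3.npz",**c)
bl,m=blobs(im,(100,110,60),(128,255,255));print(bl)
for b in bl:
    cs=cv2.findContours((cv2.connectedComponents(m)[1]>0).astype(np.uint8),0,2)[0]
for k in cs:
    if cv2.contourArea(k)>50: print(cv2.minAreaRect(k))
E
```

```text
{'clock': 7.175, 'qpos': [0.513, 0.836, 0.281, 1.287, -0.242, 1.052, 0.829], 'eef_pos': [570.249, -469.106, 174.49], 'tool_rot': [3.141, -0.002, 1.574], 'force': [-0.47, 0.871, -0.052], 'width': 85.884}
[([165.5, 74.9], [150, 60, 37, 29, 683])]
((167.64706420898438, 74.58824157714844), (29.589345932006836, 31.529630661010742), 75.96376037597656)
```

View pics/w3.png

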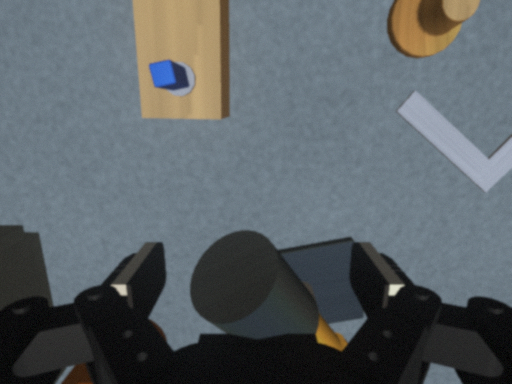

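The camera sees the blue pin head at (163,73) on the block. I moved the wrong way in x, because tool y is +x here. Shifting over so the pin sits where the hole appeared.

>>> play_rows(deltas=[0,-29,0,0,0,0,1,0,-57,0,0,0,0,1,0,-57,0,0,0,0,1,0,-57,0,0,0,0,1])

```text
clock: 7.72
eef_pos: [513.7, -470.6, 174.9]
tool_rot: [3.14, -0.0, 1.573]
force: [-0.1, -0.4, -0.2]
width: 85.3
gripper_force: 0.0
```

```bash
python3 - <<'E'
from h import *
s=read_state();im=get_image("wrist");c=camera_info("wrist")
print({k:np.round(s[k],3).tolist() for k in("clock","qpos","eef_pos","tool_rot","force","width")})
np.savez("w3.npz",**c)
h=cv2.cvtColor(im,cv2.COLOR_RGB2HSV)
m=cv2.inRange(h,np.array((100,110,60)),np.array((128,255,255)))
cs=max(cv2.findContours(m,0,2)[0],key=cv2.contourArea);x,y,w,hh=cv2.boundingRect(cs);v=h[...,2][m>0];print(np.percentile(v,[5,25,50,75,95]))
t=((m>0)&(h[...,2]>0.85*np.percentile(v,75))).astype(np.uint8);k=max(cv2.findContours(t,0,2)[0],key=cv2.contourArea)
r=cv2.minAreaRect(k);print(r,onz(c,r[0],119),np.round([onz(c,p,119)[:2] for p in cv2.boxPoints(r)],1).tolist())
Z=im[y-30:y+hh+30,x-40:x+w+40,::-1];cv2.imwrite("pics/w4.png",cv2.resize(Z,None,fx=5,fy=5,interpolation=cv2.INTER_CUBIC));print(x,y,w,hh)
E
```

```text
{'clock': 7.725, 'qpos': [0.552, 0.77, 0.279, 1.433, -0.236, 0.97, 0.892], 'eef_pos': [513.707, -470.647, 174.901], 'tool_rot': [3.14, -0.0, 1.573], 'force': [-0.074, -0.433, -0.176], 'width': 85.297}
[118.3 189.  208.  211.  215. ]
((256.1922912597656, 70.4615478515625), (21.768890380859375, 20.592193603515625), 78.69007110595703) [ 513.0524008  -382.20690109  119.        ] [[505.8, -377.4], [517.7, -375.2], [520.4, -387.0], [508.3, -389.4]]
244 58 25 28
```

View pics/w4.png

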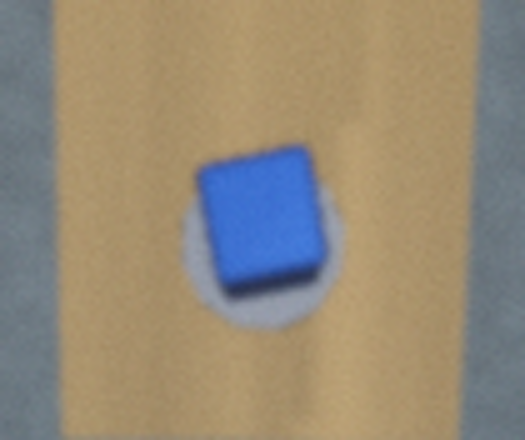

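The crop shows the pin head at the centre of the block hole, turned about +0.19 rad. Its centre is at (513.1, -382.2), and the hole, measured from the same viewpoint, is at (541.2, -93.6). Moving over the pin.

>>> play_rows(deltas=[44,-0.2,0,0,0,-0.095,1,88.4,-0.5,0,0,0,-0.19,1,88.4,-0.5,0,0,0,-0.19,1,88.4,-0.5,25,0,0,-0.19,1,88.4,-0.5,50,0,0,-0.19,1,88.4,-0.5,75,0,0,-0.19,1,88.4,-0.5,88,0,0,-0.19,1,88.4,-0.5,88,0,0,-0.19,1])

```text
clock: 8.78
eef_pos: [511.4, -383.6, 85.5]
tool_rot: [-3.141, -0.001, 1.761]
force: [-0.2, 0.5, 0.4]
width: 85.2
gripper_force: 0.0
```

>>> play_rows(deltas=[0,0,0,0,0,0,1,0,0,0,0,0,0,1])

```text
clock: 9.02
eef_pos: [512.1, -384.1, 87.4]
tool_rot: [3.14, 0.001, 1.761]
force: [0.5, -0.3, -0.2]
width: 85.5
gripper_force: 0.0
```

```bash
cat >> h.py <<'E'
def avg(n=10):
    P=[];F=[];Q=[]
    for i in range(n):
        s=read_state();P.append(s["eef_pos"]);F.append(s["force"]);Q.append(s["tool_rot"]);im=get_image("wrist")
    print(s["clock"],np.mean(P,0).round(2),np.std(P,0).round(2),"F",np.mean(F,0).round(2),"yaw",round(Q[-1][2],3),"w",round(s["width"],1));return im
E
python3 - <<'E'
from h import *
avg(8)
E
```

```text
9.375 [ 511.78 -383.84   86.9 ] [0.21 0.17 0.31] F [ 0.06  0.02 -0.  ] yaw 1.761 w 85.3
```

>>> play_rows(deltas=[1.3,1.5,0,0,0,0,1,1.3,1.5,0,0,0,0,0.5,1.3,1.5,0,0,0,0,0,1.3,1.5,0,0,0,0,0,1.3,1.5,0,0,0,0,0,1.3,1.5,0,0,0,0,0,1.3,1.5,0,0,0,0,0,1.3,1.5,0,0,0,0,0])

```text
clock: 10.42
eef_pos: [512.8, -382.2, 86.4]
tool_rot: [3.141, 0.0, 1.761]
force: [-0.2, -0.9, 1.8]
width: 13.2
gripper_force: 58.6
```

```bash
python3 - <<'E'
from h import *
avg(8)
E
```

```text
10.775 [ 512.8  -382.19   86.42] [0.02 0.02 0.01] F [ 0.25 -0.22  2.05] yaw 1.761 w 13.3
```

>>> play_rows(deltas=[0,0,-15,0,0,0,0,0,0,-45,0,0,0,0,0,0,-85,0,0,0,0,0,0,-125,0,0,0,0,0,0,-125,0,0,0,0])

```text
clock: 11.45
eef_pos: [514.3, -383.6, 215.5]
tool_rot: [3.137, 0.005, 1.761]
force: [-0.4, 0.3, -2.2]
width: 12.7
gripper_force: 58.9
```

>>> play_rows(deltas=[40,12,0,0,0,0,0,88,26,0,0,0,0,0,136,40,0,0,0,0,0,184,54,0,0,0,0,0,232,68,0,0,0,0,0,265,78,0,0,0,0,0,278.1,82.1,0,0,0,0,0,278.1,82.1,0,0,0,0,0,278.1,82.1,0,0,0,0,0,278.1,82.1,0,0,0,0,0])

```text
clock: 12.7
eef_pos: [540.5, -95.4, 211.3]
tool_rot: [-3.141, 0.001, 1.758]
force: [-0.1, -1.1, -1.4]
width: 13.0
gripper_force: 58.8
```

```bash
python3 - <<'E'
from h import *
im=avg(8);cv2.imwrite("pics/w5.png",im[:,:,::-1])
E
```

```text
13.05 [540.67 -94.4  211.3 ] [0.09 0.59 0.01] F [ 0.16 -0.04 -1.49] yaw 1.76 w 12.8
```

View pics/w5.png

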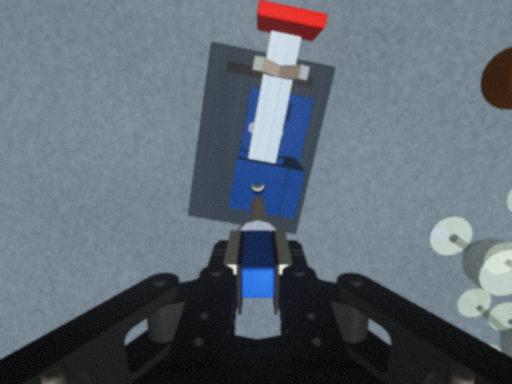

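The wrist view shows the gripped pin with its tip near (258,195) and the ear hole at (258,187). They are in line laterally. Checking the along-axis offset numerically.

```bash
python3 - <<'E'
from h import *
im=avg(2);c=camera_info("wrist");s=read_state()
p=np.array(s["eef_pos"])
print("hole pred",proj(c,(541.2,-93.6,94)),"tip pred",proj(c,p+[0,0,-78]),"tip if z94",proj(c,[p[0],p[1],94]))
g=im[176:206,244:274].astype(int);print(g.sum(2)//3)
E
```

```text
13.15 [540.8  -93.51 211.29] [0.03 0.02 0.  ] F [-0.04 -0.25 -1.42] yaw 1.761 w 13.2
hole pred [257.83430254 187.73506037] tip pred [257.39654603 201.1523886 ] tip if z94 [257.45306275 187.49608155]
[[ 84  86  82  83  83  85  82  81  82  86  82  86  86  86  88  83  84  85
   82  84  82  86  87  87  86  84  86  85  82  83]
 [ 80  85  84  85  83  82  83  84  84  84  86  85  85  84  88  82  82  83
   81  84  84  84  85  86  88  83  85  84  87  84]
 [ 87  83  85  84  84  81  83  83  84  85  84  85  86  87  87  83  86  85
   84  84  86  86  83  85  83  81  84  87  82  84]
 [ 85  85  87  84  85  85  80  83  84  81  86  86  86  88  85  79  86  85
   84  87  84  83  82  88  82  84  87  86  86  83]
 [ 83  85  82  86  85  87  83  84  86  87  81  82  83  84  82  82  80  83
   83  86  84  87  86  84  83  83  85  85  86  81]
 [ 86  80  81  85  85  86  84  82  81  84  85  80  79  78  78  80  80  79
   82  82  81  81  80  81  80  82  84  81  80  84]
 [ 82  84  84  85  81  86  84  82  78  80  77  82  80  78  76  78  77  74
   76  84  85  81  85  87  86  86  85  82  86  78]
 [ 86  83  87  82  83  85 
[... 2149 characters left out ...]
 72  78  70  71  68  70
   72  75  78  79  87  83  86  82  80  81  82  78]
 [ 84  79  81  83  81  82  82  77  71  66  68  68  73  72  72  72  73  71
   66  71  76  82  83  81  83  80  84  81  81  82]
 [ 81  82  84  86  82  80  81  73  66  68  69  71  74  71  70  75  73  71
   68  72  78  81  81  81  83  82  83  81  82  84]
 [ 83  82  84  80  80  80  79  69  66  66  69  74  74  72  73  72  72  69
   71  73  79  78  82  81  81  83  83  84  79  83]
 [ 79  83  84  85  82  83  80  71  67  69  70  72  71  73  73  73  72  71
   71  76  80  84  82  80  80  80  83  83  82  83]
 [ 82  82  82  82  83  84  78  71  69  65  68  71  74  74  73  70  71  73
   71  69  75  77  84  83  84  81  80  81  79  81]]
```

>>> play_rows(deltas=[0,0,15,0,0,0,0,0,0,32,0,0,0,0,0,0,34,0,0,0,0,0,0,36,0,0,0,0,0,0,38,0,0,0,0,0,0,40,0,0,0,0])

```text
clock: 13.95
eef_pos: [541.1, -93.5, 171.5]
tool_rot: [3.141, 0.0, 1.761]
force: [-0.6, 0.2, -0.6]
width: 13.1
gripper_force: 58.8
```

>>> play_rows(deltas=[0,0,1.5,0,0,0,0,0,0,3,0,0,0,0,0,0,3,0,0,0,0])

```text
clock: 14.32
eef_pos: [540.7, -93.4, 168.2]
tool_rot: [-3.141, -0.0, 1.761]
force: [-0.0, 0.2, -1.9]
width: 13.2
gripper_force: 58.8
```

>>> play_rows(deltas=[0,0,2.5,0,0,0,0,0,0,5,0,0,0,0,0,0,7.5,0,0,0,0,0,0,10,0,0,0,0,0,0,12.5,0,0,0,0,0,0,15,0,0,0,0,0,0,17,0,0,0,0])

```text
clock: 15.2
eef_pos: [540.8, -93.4, 151.1]
tool_rot: [-3.141, -0.0, 1.761]
force: [0.2, -0.8, -1.3]
width: 13.2
gripper_force: 58.8
```

>>> play_rows(deltas=[0,0,2,0,0,0,0,0,0,4,0,0,0,0,0,0,5,0,0,0,0])

```text
clock: 15.58
eef_pos: [540.8, -93.6, 146.2]
tool_rot: [-3.142, 0.0, 1.761]
force: [-0.6, -0.9, -0.1]
width: 12.5
gripper_force: 58.8
```

>>> play_rows(deltas=[0,0,1.5,0,0,0,0,0,0,3,0,0,0,0,0,0,4.5,0,0,0,0,0,0,6,0,0,0,0])

```text
clock: 16.08
eef_pos: [540.8, -94.1, 140.3]
tool_rot: [3.142, 0.001, 1.76]
force: [-0.4, -1.1, 1.0]
width: 13.0
gripper_force: 58.8
```

>>> play_rows(deltas=[0,0,2.5,0,0,0,0,0,0,5,0,0,0,0,0,0,7.5,0,0,0,0,0,0,10,0,0,0,0,0,0,12.5,0,0,0,0,0,0,14,0,0,0,0])

```text
clock: 16.82
eef_pos: [540.8, -93.5, 126.1]
tool_rot: [-3.142, 0.0, 1.761]
force: [0.3, -2.1, 1.4]
width: 12.9
gripper_force: 59.0
```

>>> play_rows(deltas=[0,0,1.5,0,0,0,0,0,0,3,0,0,0,0,0,0,4.5,0,0,0,0,0,0,6,0,0,0,0])

```text
clock: 17.32
eef_pos: [540.8, -93.4, 120.2]
tool_rot: [3.142, -0.0, 1.761]
force: [0.4, -3.0, 0.3]
width: 12.7
gripper_force: 59.0
```

>>> play_rows(deltas=[0,0,2.5,0,0,0,0,0,0,5,0,0,0,0,0,0,7.5,0,0,0,0,0,0,10,0,0,0,0,0,0,12,0,0,0,0])

```text
clock: 17.95
eef_pos: [540.8, -93.5, 108.1]
tool_rot: [-3.142, -0.0, 1.761]
force: [-0.3, -2.7, 1.2]
width: 13.3
gripper_force: 59.0
```

>>> play_rows(deltas=[0,0,0.7,0,0,0,0,0,0,1.4,0,0,0,0,0,0,1.4,0,0,0,0])

```text
clock: 18.32
eef_pos: [540.8, -93.4, 106.8]
tool_rot: [-3.142, -0.0, 1.761]
force: [0.3, -2.7, -0.5]
width: 13.2
gripper_force: 58.9
```

>>> play_rows(deltas=[0,0,0.4,0,0,0,0,0,0,0.8,0,0,0,0,0,0,0.8,0,0,0,0])

```text
clock: 18.7
eef_pos: [540.8, -93.4, 106.1]
tool_rot: [3.142, -0.0, 1.761]
force: [-0.2, -1.8, 0.4]
width: 13.3
gripper_force: 58.9
```

>>> play_rows(deltas=[0,0,0.5,0,0,0,0,0,0,1,0,0,0,0,0,0,1,0,0,0,0])

```text
clock: 19.08
eef_pos: [540.8, -93.5, 105.4]
tool_rot: [3.141, -0.0, 1.761]
force: [-0.3, -2.4, 4.6]
width: 13.0
gripper_force: 59.6
```

>>> play_rows(deltas=[0,0,0.4,0,0,0,0,0,0,0.4,0,0,0,0])

```text
clock: 19.32
eef_pos: [540.9, -93.5, 105.4]
tool_rot: [3.141, -0.0, 1.761]
force: [-1.6, -2.7, 7.9]
width: 13.1
gripper_force: 60.2
```

Force is rising with no further travel, so the collar is seated. Releasing and backing straight up.

>>> play_rows(deltas=[0,0,0,0,0,0,0.3,0,0,0,0,0,0,0.6,0,0,0,0,0,0,1,0,0,0,0,0,0,1,0,0,0,0,0,0,1,0,0,-20,0,0,0,1,0,0,-60,0,0,0,1,-50,0,-90,0,0,0,1,-80,0,-90,0,0,0,1,-80,0,-90,0,0,0,1])

```text
clock: 20.58
eef_pos: [555.8, -175.3, 195.2]
tool_rot: [3.141, 0.002, 1.756]
force: [0.6, 0.5, 1.0]
width: 85.3
gripper_force: 0.0
```

```bash
python3 - <<'E'
from h import *
im=avg(4);c=camera_info("wrist");cv2.imwrite("pics/w6.png",im[:,:,::-1])
sc=get_image("scene");Z=cv2.resize(sc[140:240,210:340,::-1],None,fx=4,fy=4,interpolation=cv2.INTER_CUBIC)
cv=np.zeros((400,800,3),np.uint8);cv[:,:520]=Z;cv[:200,520:]=cv2.resize(im[:,:,::-1],(280,200));cv2.imwrite("pics/f.png",cv)
print(proj(c,(541,-93.5,138)),proj(c,(541,-93.5,98)))
E
```

```text
20.725 [ 555.57 -172.49  194.56] [0.14 1.83 0.4 ] F [0.26 0.59 0.06] yaw 1.762 w 85.1
[257.96350205  88.95258728] [257.98631735  91.62687897]
```

View pics/f.png

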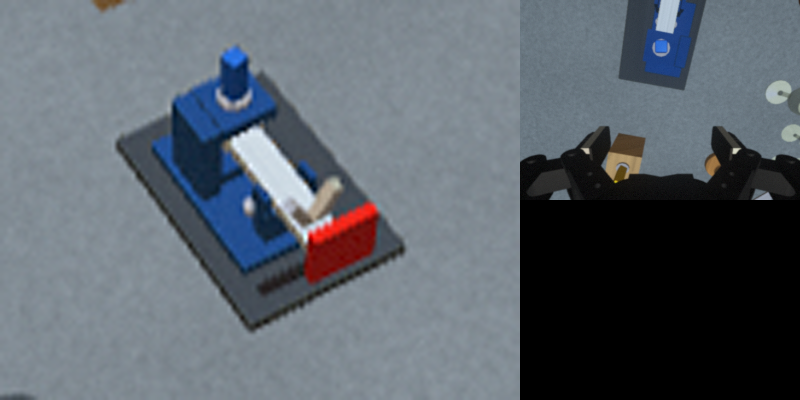

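The picture shows the rest home and the pin upright, with its collar flush on the upper ear at (234,97). The gripper is clear and the yellow pin is still in the block.

```bash
python3 -c "
from cell import *
print(finish_job())"
```

```text
the job is handed in; nothing more can be done
None
```

The tube rest is home in the fork and the blue pin is threaded through both ears and the rest's eye. Its collar is flush on the upper ear and the pin is released; the job was handed in at about 21 s, and wrist-force readings (taken at the end of each move) peaked at about 8 N.

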